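Load the camera-inspection fixture: master first, then the straight fittings

ROBOT

A 6-joint arm with a two-finger parallel gripper is mounted at the origin on the work surface. World frame = base frame: x ahead of the robot, y to its left, z up, the work surface at z = 0. Lengths are in m, angles in rad, forces in N, time in s.
With the tool pointing down it reaches from about 0.35 to 0.775 m from the base axis. Payload 7.3 kg.
Tool frame: the origin (TCP) lies on the centre line of the jaws, within the pads' length; the fingertips stand 11 mm ahead of it and the grasp point (between the pads) lies 8 mm behind it; y points along the fingers, z is the direction in which the jaws open and shut, and the axes are right-handed (so a half turn about y gives the same grasp; the last joint's range is limited). The gripper opens to 92 mm and grips with 3 to 60 N. Pads are 19 mm wide; open, the fingers measure 130 mm over their backs; the gripper's body (75 mm by 190 mm) begins 47 mm behind the grasp point.
Start: joints at [1.081, 0.342, 1.524, -0, 1.275, -0.146], TCP at [0.177, 0.494, 0.238] pointing down, gripper open.
Joint ranges: [-2.53, 2.53], [-0.77, 2.02], [0.04, 2.7], [-1, 4.14], [0.28, 2.66], [-3.11, 3.11]. Speed limits (rad/s): [2.57, 2.57, 3.14, 3.14, 3.14, 3.14].

INTERFACE

Orientations are given as [roll, pitch, yaw] about the fixed x, y, z axes, in that order (R = Rz(yaw) Ry(pitch) Rx(roll)).
In Python, from cell import robot, cams gives the robot as it stands.
- The arm moves only by the tool apply_moves, never from a script. Its argument "plan" is a list of rows, each a list of 7 numbers: the shift along the tool's x, y, z in m, then the turn, a rotation vector about the tool's x, y, z in degrees, then the gripper command: -1 is fully open, 1 is shut, values between are in proportion. A call has exactly 5 rows; each row is the pose to reach, as a shift and turn from the pose commanded when the call began, along the tool's axes at that moment; what a row does not reach only later rows make up. A row lasts 1/8 s, in which the tool goes at most 62.5 mm and 10.7 degrees, less where a joint would pass 70% of its speed; a pose out of reach is approached as far as the arm can. A call with a gripper value outside its range is refused whole. The fingers move at their own pace and stop on an object; "squeeze" is the grip in N (left out, the last holds). Time passes only in rows, so rows that repeat a pose let the fingers close, or fill a call up. It gives the time, the measured TCP pose, the force and the opening at its end, in the units of the state.
- robot.observe(): the state, without advancing time (a new reading comes with each control period).
- cams.read_camera(name): name is "side" or "top"; returns the picture (384x512x3 uint8, blue, green, red); there is no depth.
- cams.calibration(name): a dict with "fx", "fy", "cx", "cy" (pixels), "extrinsics" (4x4, takes a point from world to camera coordinates). Camera axes: x right, y up, looking along -z (the intrinsics and any distortion apply to the point x, -y, -z); pixel columns grow to the right and rows downward; lengths in m; the calibration is good to about 2 mm. A picture is of the moment at which its call begins. calibration takes no time and is no camera call.
- robot.hand_in(): hands the job in, once; it reports no verdict.
The state is a dict: "time": time; "qpos": joint angles; "qvel": joint speeds; "joint_efforts": joint torques, N m; "tool_pos": TCP position; "tool_rot": TCP orientation; "contact_force": force on the tool from outside, world axes, zero at the start; "torque": the same for the moment, N m; "opening": finger opening in m.
Only numpy, scipy, OpenCV 4.12 (cv2) and the standard library are available. Lean on these libraries where they do the work, as an engineer would, in place of code of your own. Each camera call takes 0.05 s, during which the arm holds its last target. There are 200 camera calls.

TASK

Load the inspection fixture: first stand the dark metal master in the nest with the green floor, and only then stand the three white straight fittings, in any order, each in the nest whose floor has the colour of its cap. Set every piece down gently, without dropping it, upright and flat on the floor of its nest, and let go. The elbow fittings (with a side spout) are not for this run: leave them standing where they are.

Things in the scene. Friction and masses are not known exactly. Their poses are not given: they have to be found in the camera images.
- master: Metal master piece: a straight fitting with dark steel body and GREEN cap, no side spout, about 0.18 kg. Loose, standing upright, origin at the centre of its underside, z axis up along the body. Round about its z axis: foot flange 40 mm diameter and 8 mm high, plain cylindrical body 28 mm diameter from 8 to 50 mm height (grip here), brass neck 20 mm diameter from 50 to 58 mm, coloured cap 26 mm diameter from 58 to 70 mm (top). Stands on the table (z = 0) at the start.
- straight_red: Straight fitting: white plastic body, RED cap, no side spout, about 0.09 kg. Loose, standing upright, origin at the centre of its underside, z axis up along the body. Round about its z axis: foot flange 40 mm diameter and 8 mm high, plain cylindrical body 28 mm diameter from 8 to 50 mm height (grip here), brass neck 20 mm diameter from 50 to 58 mm, coloured cap 26 mm diameter from 58 to 70 mm (top). Stands on the table (z = 0) at the start.
- straight_yellow: Straight fitting: white plastic body, YELLOW cap, no side spout, about 0.09 kg. Loose, standing upright, origin at the centre of its underside, z axis up along the body. Round about its z axis: foot flange 40 mm diameter and 8 mm high, plain cylindrical body 28 mm diameter from 8 to 50 mm height (grip here), brass neck 20 mm diameter from 50 to 58 mm, coloured cap 26 mm diameter from 58 to 70 mm (top). Stands on the table (z = 0) at the start.
- straight_blue: Straight fitting: white plastic body, BLUE cap, no side spout, about 0.09 kg. Loose, standing upright, origin at the centre of its underside, z axis up along the body. Round about its z axis: foot flange 40 mm diameter and 8 mm high, plain cylindrical body 28 mm diameter from 8 to 50 mm height (grip here), brass neck 20 mm diameter from 50 to 58 mm, coloured cap 26 mm diameter from 58 to 70 mm (top). Stands on the table (z = 0) at the start.
- nest_master: Fixed nest with a GREEN floor and black rim, one of four on the aluminium fixture plate. Square block 76 x 76 mm, 12 mm high, origin at the centre of its underside, which lies on the plate's top 10 mm above the table; z up, x and y along its sides. Open square recess 60 x 60 mm in the middle, its floor 6 mm above the origin, walls 8 mm thick and 6 mm above that floor. Nest centres are at least 110 mm apart. Steel guide pins at the plate's corners rise 40 mm above the table.
- nest_red: Fixed nest with a RED floor and black rim, one of four on the aluminium fixture plate. Square block 76 x 76 mm, 12 mm high, origin at the centre of its underside, which lies on the plate's top 10 mm above the table; z up, x and y along its sides. Open square recess 60 x 60 mm in the middle, its floor 6 mm above the origin, walls 8 mm thick and 6 mm above that floor. Nest centres are at least 110 mm apart. Steel guide pins at the plate's corners rise 40 mm above the table.
- nest_yellow: Fixed nest with a YELLOW floor and black rim, one of four on the aluminium fixture plate. Square block 76 x 76 mm, 12 mm high, origin at the centre of its underside, which lies on the plate's top 10 mm above the table; z up, x and y along its sides. Open square recess 60 x 60 mm in the middle, its floor 6 mm above the origin, walls 8 mm thick and 6 mm above that floor. Nest centres are at least 110 mm apart. Steel guide pins at the plate's corners rise 40 mm above the table.
- nest_blue: Fixed nest with a BLUE floor and black rim, one of four on the aluminium fixture plate. Square block 76 x 76 mm, 12 mm high, origin at the centre of its underside, which lies on the plate's top 10 mm above the table; z up, x and y along its sides. Open square recess 60 x 60 mm in the middle, its floor 6 mm above the origin, walls 8 mm thick and 6 mm above that floor. Nest centres are at least 110 mm apart. Steel guide pins at the plate's corners rise 40 mm above the table.
- elbow_red: Elbow fitting, not wanted: white plastic body, RED cap, and a horizontal side spout with brass tip that points along its +x axis, 16 mm diameter (14 mm at the tip), centred 36 mm up, reaching 38 mm from the axis. Apart from the spout the shape is that of a straight fitting. Loose, upright, origin at the centre of its underside. Stands on the table among the others.
- elbow_blue: Elbow fitting, not wanted: white plastic body, BLUE cap, and a horizontal side spout with brass tip that points along its +x axis, 16 mm diameter (14 mm at the tip), centred 36 mm up, reaching 38 mm from the axis. Apart from the spout the shape is that of a straight fitting. Loose, upright, origin at the centre of its underside. Stands on the table among the others.

How it is judged:
On the way:
1. the master stands released in the green nest while none of the three straight fittings is yet in or over its own nest (all more than 60 mm away from it) (horizontal distance between master and nest_master below 0.016 m and z of master in the frame of nest_master between 0.003 and 0.009 m and angle between master's own z axis and vertical below 0.08 rad and contact force between master and the fingers below 0.1 N and horizontal distance between straight_red and nest_red above 0.06 m and horizontal distance between straight_yellow and nest_yellow above 0.06 m and horizontal distance between straight_blue and nest_blue above 0.06 m), for 0.2 s.
At the end, for the whole second after the job is handed in: The master and the three straight fittings each stand upright (within 0.08 rad) on the floor of the nest of their own colour (centre within 16 mm of the nest's centre, underside within 3 mm of the floor), released and at rest; both elbow fittings stand upright within 30 mm of where they started (horizontal distance between master and nest_master below 0.016 m and z of master in the frame of nest_master between 0.003 and 0.009 m and angle between each of master, straight_red, straight_yellow, straight_blue's own z axis and vertical below 0.08 rad and contact force between each of master, straight_red, straight_yellow, straight_blue and the fingers below 0.1 N and linear speed of each of master, straight_red, straight_yellow, straight_blue, elbow_red, elbow_blue below 0.02 m/s and angular speed of each of master, straight_red, straight_yellow, straight_blue, elbow_red, elbow_blue below 0.2 rad/s and horizontal distance between straight_red and nest_red below 0.016 m and z of straight_red in the frame of nest_red between 0.003 and 0.009 m and horizontal distance between straight_yellow and nest_yellow below 0.016 m and z of straight_yellow in the frame of nest_yellow between 0.003 and 0.009 m and horizontal distance between straight_blue and nest_blue below 0.016 m and z of straight_blue in the frame of nest_blue between 0.003 and 0.009 m and distance of each of elbow_red, elbow_blue from where it was at the start of the episode below 0.03 m and angle between each of elbow_red, elbow_blue's own z axis and vertical below 0.15 rad); the robot touches nothing.
It fails at once if the red elbow fitting is shifted by more than 3 cm or knocked over (distance of elbow_red from where it was at the start of the episode above 0.03 m or angle between elbow_red's own z axis and vertical above 0.5 rad).
It fails at once if the blue elbow fitting is shifted by more than 3 cm or knocked over (distance of elbow_blue from where it was at the start of the episode above 0.03 m or angle between elbow_blue's own z axis and vertical above 0.5 rad).
It fails at once if the master or a straight fitting is dropped (falls freely by more than about 13 mm) ((linear speed of master above 0.5 m/s and contact force between master and the fingers below 0.05 N) or (linear speed of straight_red above 0.5 m/s and contact force between straight_red and the fingers below 0.05 N) or (linear speed of straight_yellow above 0.5 m/s and contact force between straight_yellow and the fingers below 0.05 N) or (linear speed of straight_blue above 0.5 m/s and contact force between straight_blue and the fingers below 0.05 N)).
It also fails if it takes over 112 s, if anything falls off the work surface, if the arm or the gripper's body presses on something with over 40 N, if the wrist force passes 120 N, or if a joint passes its speed limit or range.

## Working session

There is one attempt and no reset: what is moved stays moved. The work goes in short steps, Python scripts to look and compute and a tool call to move; the robot and the scene stay as the last step left them, time stands still between calls to the robot, and variables do not carry over. Pictures are saved under pics/ and viewed, about 12 in all and at most 16, crops included, and the job is handed in when it is done.

Besides the shell and the picture viewer there is one more tool, called after ">>>" by a JSON object that holds its "fn" and its "kwargs", one argument or row to a line. apply_moves: Moves the arm, as the interface text tells. Its arguments: {"type":"object","properties":{"plan":{"type":"array","items":{"type":"array","items":{"type":"number"}}},"squeeze":{"type":"number"}},"required":["plan"]}

```bash
mkdir -p pics; ls; python3 - <<'E'
from cell import robot,cams
import cv2
s=robot.observe(); print(s)
for n in("side","top"):
    cv2.imwrite(f"pics/{n}0.png",cams.read_camera(n)); print(n,cams.calibration(n))
E
```

```text
pics
{'time': 0.0, 'qpos': array([ 1.08100449e+00,  3.42728409e-01,  1.52503996e+00,  4.84087142e-06,
        1.27539643e+00, -1.45973891e-01]), 'qvel': array([ 7.84903791e-04, -1.79108117e-03, -6.80170329e-05,  1.70458821e-03,
       -2.37661813e-04, -5.21242997e-04]), 'joint_efforts': array([-2.57998554e-04, -4.31251216e+01, -2.44212878e+01,  7.19343591e-02,
        5.59485366e-02, -1.47215346e-04]), 'tool_pos': array([0.17674357, 0.49392973, 0.23703399]), 'tool_rot': array([-1.57235108e+00,  2.33258240e-04, -3.43819541e-01]), 'contact_force': array([ 0.11388327, -0.30545149, -0.17841495]), 'torque': array([-0.0140591 ,  0.05043884,  0.00523367]), 'opening': 0.09159425220832333}
side {'fx': 383.4366750458767, 'fy': 383.4366750458767, 'cx': 252.5159630632891, 'cy': 191.42753639350516, 'extrinsics': array([[-0.99940987, -0.03381723, -0.00602498,  0.54209411],
       [ 0.01234817, -0.51737713,  0.85566841, -0.07710272],
       [-0.03205352,  0.85508906,  0.5174894 , -0.87413899],
       [ 0.        ,  0.        ,  0.        ,  1.        ]])}
top {'fx': 403.06426426429397, 'fy': 403.06426426429397, 'cx': 259.25201868100226, 'cy': 193.69507529466574, 'extrinsics': array([[ 0.00386314, -0.99949793, -0.03144796, -0.01272301],
       [ 0.99648918,  0.00121759,  0.08371278, -0.52441557],
       [-0.08363246, -0.03166094,  0.99599357, -0.86557597],
       [ 0.        ,  0.        ,  0.        ,  1.        ]])}
```

View pics/top0.png

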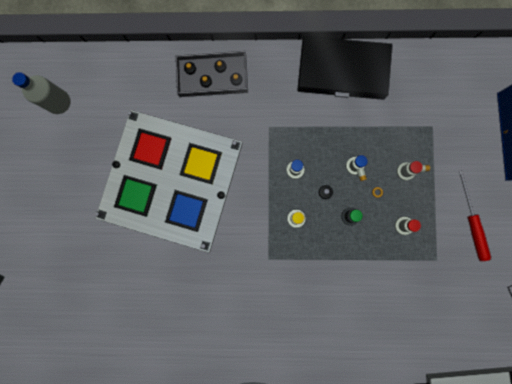

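View pics/side0.png

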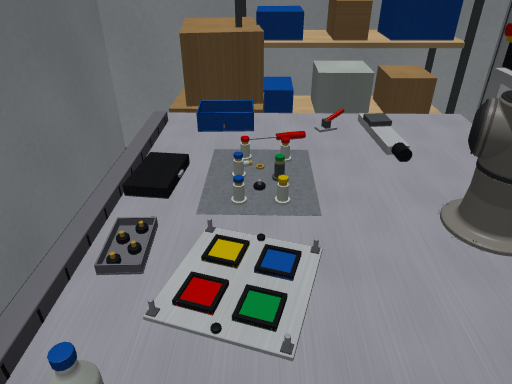

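The top view shows the straights as yellow (297,218), blue (297,167) and red (412,226), with the master at (354,216). The elbows are blue at (360,162) and red at (415,168). The nests are red (150,149), yellow (201,163), green (136,196) and blue (187,211). The side view agrees. Next I'll measure positions.

```bash
cat > h.py <<'E'
import numpy as np, cv2
from cell import robot,cams
HUE={'red':((0,8),(172,180)),'yellow':((22,36),),'green':((45,85),),'blue':((105,125),)}
def ray(n,p):
    c=cams.calibration(n);E=c["extrinsics"];R,t=E[:3,:3],E[:3,3]
    d=R.T@np.array([(p[0]-c["cx"])/c["fx"],-(p[1]-c["cy"])/c["fy"],-1]);return -R.T@t,d
def onz(n,p,z):
    o,d=ray(n,p);return o+d*(z-o[2])/d[2]
def blobs(im,col,amin=15):
    h=cv2.cvtColor(im,cv2.COLOR_BGR2HSV)
    m=sum(cv2.inRange(h,(a,130,50),(b,255,255)) for a,b in HUE[col])
    k,_,st,ce=cv2.connectedComponentsWithStats(m)
    return [(ce[i],st[i,4],st[i,:4]) for i in range(1,k) if st[i,4]>=amin]
def report(ims):
    for n,im in ims.items():
        for col in HUE:
            for c,a,b in blobs(im,col):
                big=a>(500)
                if a>3000: continue
                P=onz(n,c,.016 if big else .066)
                if .2<P[0]<.85 and abs(P[1])<.6: print(n,col,'NEST' if big else 'cap ',a,c.round(1),b,P[:2].round(4))
E
python3 - <<'E'
from h import *
report({n:cv2.imread(f"pics/{n}0.png") for n in("top","side")})
E
```

```text
top red NEST 751 [149.5 148.4] [133 132  34  34] [0.6272 0.237 ]
top red cap  113 [415.7 166.7] [410 161  12  12] [ 0.5774 -0.3377]
top red NEST 548 [479.1 238.1] [468 215  23  46] [ 0.4294 -0.4865]
top red cap  125 [413.9 225.1] [408 219  13  13] [ 0.4563 -0.3308]
top yellow NEST 780 [200.2 163.1] [184 147  34  33] [0.5935 0.1215]
top yellow cap  111 [297.6 217.6] [292 212  12  12] [ 0.4711 -0.0926]
top green NEST 739 [134.6 195.2] [119 179  33  33] [0.5211 0.2677]
top green cap  127 [355.6 215.4] [350 210  13  12] [ 0.476  -0.2121]
top blue cap  143 [18.8 78.8] [12 73 14 13] [0.772  0.5139]
top blue cap  117 [360.9 160.6] [355 155  13  12] [ 0.5903 -0.225 ]
top blue cap  102 [296.8 165. ] [292 160  11  11] [ 0.5813 -0.0914]
top blue NEST 788 [185.6 210.4] [169 194  34  34] [0.4876 0.1523]
side red cap  78 [334.7 114.5] [325 109  19  12] [ 0.2789 -0.5422]
side red cap  227 [289.7 135.7] [276 131  30  13] [ 0.4416 -0.3545]
side red cap  44 [244.5 138.5] [241 136   8   6] [ 0.5771 -0.3305]
side red NEST 796 [200.8 291.1] [179 277  43  30] [0.6267 0.2361]
side yellow cap  89 [282.7 178.7] [278 174  11  10] [ 0.4717 -0.0884]
side yellow NEST 528 [225.7 249.4] [208 238  36  24] [0.5931 0.12  ]
side green cap  57 [279.4 157. ] [275 154  10   7] [ 0.4765 -0.2076]
side green NEST 889 [260.2 305.6] [239 290  43  32] [0.5201 0.2666]
side blue cap  58 [237.8 154.7] [234 151   9   8] [ 0.5895 -0.2193]
side blue cap  76 [238.1 178.5] [233 175  11   8] [ 0.58   -0.0867]
side blue NEST 595 [278.2 260.4] [260 249  37  24] [0.4868 0.1508]
side blue cap  24 [283.8 277.3] [276 275  17   5] [0.4811 0.2496]
side blue NEST 643 [ 61.7 356. ] [ 47 342  30  29] [0.8152 0.3725]
```

>>> {"fn": "apply_moves", "kwargs": {
  "plan": [
    [0.04, 0, -0.025, 0, -5, 0, -0.2],
    [0.08, 0, -0.05, 0, -10, 0, -0.2],
    [0.12, 0, -0.075, 0, -15, 0, -0.2],
    [0.16, 0, -0.1, 0, -19.7, 0, -0.2],
    [0.193, 0, -0.122, 0, -19.7, 0, -0.2]
  ],
  "squeeze": 20
}}

```text
time: 0.72
tool_pos: [0.3182, 0.3129, 0.2375]
tool_rot: [-1.571, 0.0, 0.0]
contact_force: [1.6, -0.0, -0.3]
opening: 0.0555
```

>>> {"fn": "apply_moves", "kwargs": {
  "plan": [
    [0.03, 0.01, -0.05, 0, 0, 0, -0.2],
    [0.06, 0.02, -0.1, 0, 0, 0, -0.2],
    [0.09, 0.03, -0.15, 0, 0, 0, -0.2],
    [0.12, 0.04, -0.205, 0, 0, 0, -0.2],
    [0.14, 0.05, -0.26, 0, 0, 0, -0.2]
  ]
}}

```text
time: 1.35
tool_pos: [0.4584, 0.0525, 0.1872]
tool_rot: [-1.571, -0.0, -0.0]
contact_force: [0.5, 0.8, 0.0]
opening: 0.055
```

>>> {"fn": "apply_moves", "kwargs": {
  "plan": [
    [0.005, 0.01, -0.06, 0, 0, 0, -0.2],
    [0.01, 0.03, -0.12, 0, 0, 0, -0.2],
    [0.015, 0.05, -0.18, 0, 0, 0, -0.2],
    [0.018, 0.07, -0.235, 0, 0, 0, -0.2],
    [0.018, 0.07, -0.264, 0, 0, 0, -0.2]
  ]
}}

```text
time: 1.98
tool_pos: [0.4744, -0.2119, 0.1157]
tool_rot: [-1.569, 0.003, -0.003]
contact_force: [0.4, -0.3, 1.2]
opening: 0.055
```

Over the master. I'll check the side view before descending.

```bash
python3 - <<'E'
from h import *
s=robot.observe();print(s["tool_pos"],s["tool_rot"])
im=cams.read_camera("side");cv2.imwrite("pics/s1.png",cv2.resize(im[90:230,170:350],None,fx=4,fy=4))
E
```

```text
[ 0.47436704 -0.21189493  0.1156656 ] [-1.56904769  0.00297819 -0.00254398]
```

View pics/s1.png

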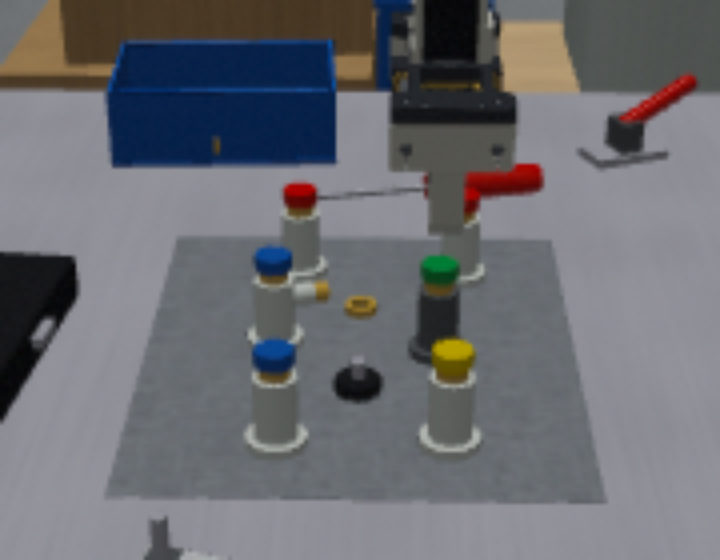

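The gripper is centred over the master (the finger sits above the green cap at crop pixel 440,265). Descending.

>>> {"fn": "apply_moves", "kwargs": {
  "plan": [
    [0.001, 0.025, 0.001, 0, 0, 0, -0.2],
    [0.001, 0.05, 0.001, 0, 0, 0, -0.2],
    [0.001, 0.072, 0.001, 0, 0, 0, -0.2],
    [0.001, 0.085, 0.001, 0, 0, 0, -0.2],
    [0.001, 0.085, 0.001, 0, 0, 0, -0.2]
  ]
}}

```text
time: 2.65
tool_pos: [0.4761, -0.2081, 0.032]
tool_rot: [-1.57, 0.002, 0.0]
contact_force: [-0.3, 0.1, 0.1]
opening: 0.0548
```

>>> {"fn": "apply_moves", "kwargs": {
  "plan": [
    [0, 0, 0, 0, 0, 0, 1],
    [0, 0, 0, 0, 0, 0, 1],
    [0, 0, 0, 0, 0, 0, 1],
    [0, 0, 0, 0, 0, 0, 1],
    [0, 0, 0, 0, 0, 0, 1]
  ],
  "squeeze": 20
}}

```text
time: 3.28
tool_pos: [0.4771, -0.2092, 0.0334]
tool_rot: [-1.572, -0.002, 0.0]
contact_force: [0.9, -1.7, 5.8]
opening: 0.0275
```

>>> {"fn": "apply_moves", "kwargs": {
  "plan": [
    [0, -0.01, 0, 0, 0, 0, 1],
    [0, -0.03, 0, 0, 0, 0, 1],
    [0, -0.06, 0, 0, 0, 0, 1],
    [0, -0.09, 0, 0, 0, 0, 1],
    [0, -0.12, 0, 0, 0, 0, 1]
  ]
}}

```text
time: 3.9
tool_pos: [0.4759, -0.2079, 0.1535]
tool_rot: [-1.569, 0.001, 0.0]
contact_force: [0.3, 0.3, -1.9]
opening: 0.0275
```

```bash
python3 - <<'E'
from h import *
s=robot.observe();print(s["tool_pos"],s["tool_rot"],s["contact_force"],s["opening"])
im=cams.read_camera("side");cv2.imwrite("pics/s2.png",cv2.resize(im[90:230,170:350],None,fx=4,fy=4))
s=robot.observe();print(s["tool_pos"],s["tool_rot"],s["contact_force"],s["opening"])
E
```

```text
[ 0.475917   -0.20792321  0.15351995] [-1.56942116e+00  1.36713565e-03  9.25502919e-05] [ 0.26279512  0.28725473 -1.8941418 ] 0.0274774895470071
[ 0.47770754 -0.20896484  0.15742264] [-1.57301423e+00 -4.26249951e-03  2.86924887e-04] [ 1.55569506 -0.34116773  1.08509136] 0.02788751231704234
```

View pics/s2.png

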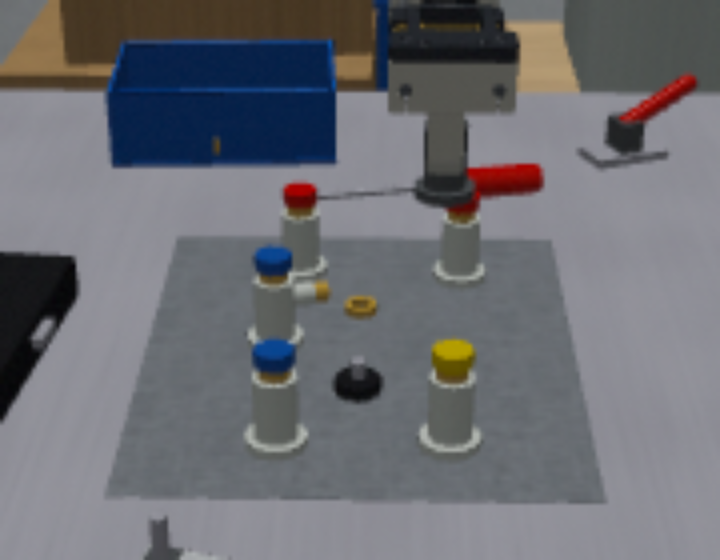

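Held upright and clear; opening is 27.5 mm. Carrying it to the green nest at about (0.5205, 0.267).

>>> {"fn": "apply_moves", "kwargs": {
  "plan": [
    [0, 0, 0.03, 0, 0, 0, 1],
    [0.005, 0, 0.08, 0, 0, 0, 1],
    [0.01, 0, 0.13, 0, 0, 0, 1],
    [0.02, 0, 0.18, 0, 0, 0, 1],
    [0.022, 0, 0.238, 0, 0, 0, 1]
  ]
}}

```text
time: 4.58
tool_pos: [0.4983, 0.031, 0.1522]
tool_rot: [-1.57, 0.001, -0.001]
contact_force: [1.0, 0.4, -2.5]
opening: 0.0274
```

>>> {"fn": "apply_moves", "kwargs": {
  "plan": [
    [0.005, 0, 0.06, 0, 0, 0, 1],
    [0.01, 0, 0.12, 0, 0, 0, 1],
    [0.018, 0, 0.18, 0, 0, 0, 1],
    [0.022, 0, 0.22, 0, 0, 0, 1],
    [0.022, 0.02, 0.238, 0, 0, 0, 1]
  ]
}}

```text
time: 5.2
tool_pos: [0.5206, 0.2698, 0.1326]
tool_rot: [-1.57, -0.002, 0.003]
contact_force: [-0.5, -1.2, -2.6]
opening: 0.0273
```

>>> {"fn": "apply_moves", "kwargs": {
  "plan": [
    [0, 0.02, 0, 0, 0, 0, 1],
    [0, 0.045, 0, 0, 0, 0, 1],
    [0, 0.065, 0, 0, 0, 0, 1],
    [0, 0.075, 0, 0, 0, 0, 1],
    [0, 0.075, 0, 0, 0, 0, 1]
  ]
}}

```text
time: 5.82
tool_pos: [0.5198, 0.2666, 0.0565]
tool_rot: [-1.572, 0.003, -0.001]
contact_force: [0.1, -0.4, -2.0]
opening: 0.0274
```

```bash
python3 - <<'E'
from h import *
s=robot.observe();print(s["tool_pos"],s["tool_rot"],s["contact_force"],s["opening"])
im=cams.read_camera("side");cv2.imwrite("pics/s3.png",cv2.resize(im[200:360,140:340],None,fx=3.5,fy=3.5))
E
```

```text
[0.51977429 0.26664932 0.05650394] [-1.57171223e+00  2.52337611e-03 -5.18281981e-04] [ 0.07210085 -0.39867603 -2.04182613] 0.02743844015723396
```

View pics/s3.png

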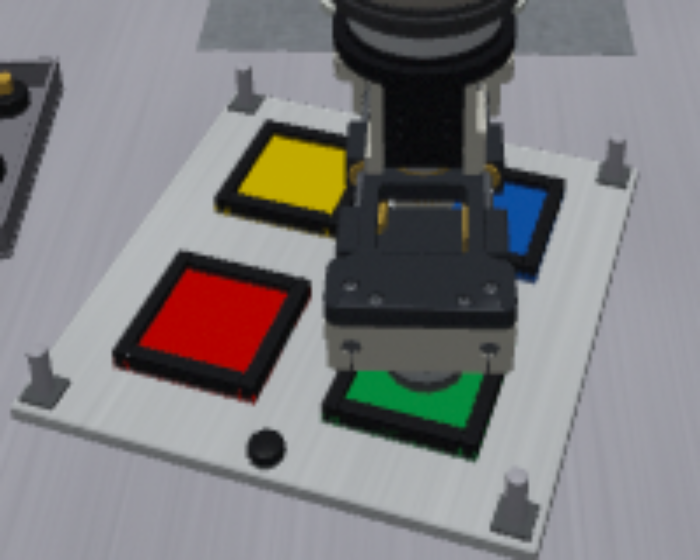

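The master hangs over the middle of the green nest, with its foot at crop (425,378). Lowering the last millimetres.

>>> {"fn": "apply_moves", "kwargs": {
  "plan": [
    [0, 0.003, 0, 0, 0, 0, 1],
    [0, 0.005, 0, 0, 0, 0, 1],
    [0, 0.007, 0, 0, 0, 0, 1],
    [0, 0.008, 0, 0, 0, 0, 1],
    [0, 0.008, 0, 0, 0, 0, 1]
  ]
}}

```text
time: 6.5
tool_pos: [0.5205, 0.2674, 0.0497]
tool_rot: [-1.571, 0.0, 0.0]
contact_force: [0.1, 0.1, -2.4]
opening: 0.0276
```

>>> {"fn": "apply_moves", "kwargs": {
  "plan": [
    [0, 0, 0, 0, 0, 0, 1],
    [0, 0.0005, 0, 0, 0, 0, 1],
    [0, 0.001, 0, 0, 0, 0, 1],
    [0, 0.001, 0, 0, 0, 0, 1],
    [0, 0.001, 0, 0, 0, 0, 1]
  ]
}}

```text
time: 7.12
tool_pos: [0.5206, 0.2674, 0.0494]
tool_rot: [-1.571, -0.001, 0.0]
contact_force: [-2.4, -1.6, 5.2]
opening: 0.027
```

Contact felt: the vertical force went from −2 to +5 N. Releasing and retreating.

>>> {"fn": "apply_moves", "kwargs": {
  "plan": [
    [0, 0, 0, 0, 0, 0, 0.3],
    [0, 0, 0, 0, 0, 0, 0.1],
    [0, 0, 0, 0, 0, 0, -0.2],
    [0, 0, 0, 0, 0, 0, -0.2],
    [0, 0, 0, 0, 0, 0, -0.2]
  ]
}}

```text
time: 7.75
tool_pos: [0.5205, 0.2674, 0.0487]
tool_rot: [-1.571, 0.0, 0.0]
contact_force: [-0.1, 0.1, -0.2]
opening: 0.0549
```

>>> {"fn": "apply_moves", "kwargs": {
  "plan": [
    [0, -0.01, 0, 0, 0, 0, -0.2],
    [0, -0.04, 0, 0, 0, 0, -0.2],
    [0, -0.075, 0, 0, 0, 0, -0.2],
    [0, -0.1, 0, 0, 0, 0, -0.2],
    [-0.005, -0.11, -0.05, 0, 0, 0, -0.2]
  ]
}}

```text
time: 8.38
tool_pos: [0.5166, 0.2192, 0.1613]
tool_rot: [-1.569, -0.005, 0.004]
contact_force: [1.1, -0.8, 0.3]
opening: 0.0551
```

>>> {"fn": "apply_moves", "kwargs": {
  "plan": [
    [-0.005, 0, -0.05, 0, 0, 0, -0.2],
    [-0.015, 0, -0.11, 0, 0, 0, -0.2],
    [-0.025, 0, -0.17, 0, 0, 0, -0.2],
    [-0.035, 0, -0.23, 0, 0, 0, -0.2],
    [-0.045, 0, -0.29, 0, 0, 0, -0.2]
  ]
}}

```text
time: 9.0
tool_pos: [0.4703, -0.0745, 0.1597]
tool_rot: [-1.571, -0.002, 0.0]
contact_force: [0.8, -0.3, 0.1]
opening: 0.0552
```

```bash
python3 - <<'E'
from h import *
s=robot.observe();print(s["tool_pos"])
ims={n:cams.read_camera(n) for n in("top","side")}
report(ims)
cv2.imwrite("pics/s4.png",np.hstack([cv2.resize(ims["side"][220:350,150:330],(480,347)),cv2.resize(ims["top"][100:260,80:260],(320,347))]))
E
```

```text
[ 0.47027341 -0.07448555  0.15969419]
top red NEST 757 [149.6 148.5] [133 132  34  34] [0.627  0.2369]
top red cap  114 [415.7 166.7] [410 161  12  12] [ 0.5774 -0.3378]
top red NEST 548 [479.2 238.1] [468 215  23  46] [ 0.4293 -0.4865]
top red cap  125 [413.9 225.1] [408 219  13  13] [ 0.4563 -0.3308]
top yellow NEST 776 [200.2 163. ] [184 147  34  33] [0.5937 0.1214]
top green NEST 578 [133.7 194.9] [118 179  34  34] [0.5218 0.2698]
top blue cap  145 [18.8 78.9] [12 73 14 13] [0.7718 0.5138]
top blue cap  16 [501.6 132.4] [501 126   2  14] [ 0.6493 -0.5162]
top blue cap  117 [360.9 160.6] [355 155  13  12] [ 0.5903 -0.225 ]
top blue cap  59 [297.4 163. ] [292 160  11   8] [ 0.5855 -0.0926]
top blue cap  16 [505.6 173.2] [505 167   3  13] [ 0.5636 -0.5205]
top blue NEST 787 [185.6 210.3] [169 194  34  34] [0.4877 0.1524]
side red cap  78 [334.7 114.5] [325 109  19  12] [ 0.2789 -0.5422]
side red cap  44 [244.5 138.5] [241 136   8   6] [ 0.5771 -0.3305]
side red NEST 796 [200.8 291.1] [179 277  43  30] [0.6267 0.2361]
side yellow cap  85 [282.8 178.8] [278 175  11   9] [ 0.4715 -0.0877]
side yellow NEST 528 [225.7 249.4] [208 238  36  24] [0.5931 0.12  ]
side green cap  206 [260.9 278.3] [254 271  15  16] [0.5195 0.2529]
side green cap  466 [260.2 307.8] [239 290  43  32] [0.5196 0.3163]
side blue cap  58 [237.8 154.7] [234 151   9   8] [ 0.5895 -0.2193]
side blue cap  76 [238.1 178.5] [233 175  11   8] [ 0.58   -0.0867]
side blue NEST 596 [278.2 260.4] [260 249  37  24] [0.4869 0.1508]
side blue cap  24 [284.  277.4] [276 275  17   6] [0.4808 0.2497]
side blue NEST 643 [ 61.7 356. ] [ 47 342  30  29] [0.8152 0.3725]
```

View pics/s4.png

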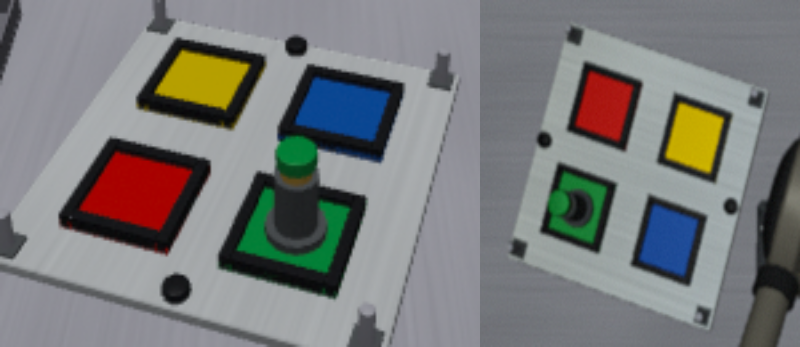

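The master stands upright and centred in the green nest. Next is the yellow fitting at (0.4715, −0.092).

>>> {"fn": "apply_moves", "kwargs": {
  "plan": [
    [0.001, 0, -0.019, 0, 0, 0, -0.2],
    [0.001, 0.03, -0.019, 0, 0, 0, -0.2],
    [0.001, 0.07, -0.019, 0, 0, 0, -0.2],
    [0.001, 0.1, -0.019, 0, 0, 0, -0.2],
    [0.001, 0.126, -0.019, 0, 0, 0, -0.2]
  ]
}}

```text
time: 9.72
tool_pos: [0.472, -0.0908, 0.0317]
tool_rot: [-1.571, -0.0, 0.002]
contact_force: [0.5, -0.5, 0.6]
opening: 0.055
```

>>> {"fn": "apply_moves", "kwargs": {
  "plan": [
    [0, 0, 0, 0, 0, 0, -0.2],
    [0, 0, 0, 0, 0, 0, 1],
    [0, 0, 0, 0, 0, 0, 1],
    [0, 0, 0, 0, 0, 0, 1],
    [0, 0, 0, 0, 0, 0, 1]
  ],
  "squeeze": 15
}}

```text
time: 10.35
tool_pos: [0.4721, -0.0918, 0.0335]
tool_rot: [-1.571, -0.002, -0.0]
contact_force: [-0.6, -0.1, 5.3]
opening: 0.0276
```

>>> {"fn": "apply_moves", "kwargs": {
  "plan": [
    [0, 0, 0, 0, 0, 0, 1],
    [0, -0.01, 0, 0, 0, 0, 1],
    [0, -0.04, 0, 0, 0, 0, 1],
    [0, -0.08, 0, 0, 0, 0, 1],
    [0, -0.12, 0, 0, 0, 0, 1]
  ]
}}

```text
time: 10.98
tool_pos: [0.4711, -0.0915, 0.1541]
tool_rot: [-1.57, 0.001, -0.0]
contact_force: [1.4, -0.4, -0.6]
opening: 0.0274
```

>>> {"fn": "apply_moves", "kwargs": {
  "plan": [
    [0.02, 0, 0.035, 0, 0, 0, 1],
    [0.05, 0, 0.085, 0, 0, 0, 1],
    [0.08, 0, 0.14, 0, 0, 0, 1],
    [0.11, 0, 0.19, 0, 0, 0, 1],
    [0.122, 0, 0.213, 0, 0, 0, 1]
  ]
}}

```text
time: 11.6
tool_pos: [0.5942, 0.1243, 0.1527]
tool_rot: [-1.57, -0.0, 0.003]
contact_force: [-0.4, -0.1, -1.2]
opening: 0.0275
```

>>> {"fn": "apply_moves", "kwargs": {
  "plan": [
    [0, 0.01, 0, 0, 0, 0, 1],
    [0, 0.035, 0, 0, 0, 0, 1],
    [0, 0.065, 0, 0, 0, 0, 1],
    [0, 0.09, 0, 0, 0, 0, 1],
    [0, 0.097, 0, 0, 0, 0, 1]
  ]
}}

```text
time: 12.22
tool_pos: [0.5917, 0.1201, 0.0539]
tool_rot: [-1.571, 0.004, -0.001]
contact_force: [0.1, 0.6, -0.7]
opening: 0.0276
```

>>> {"fn": "apply_moves", "kwargs": {
  "plan": [
    [0, 0.002, 0, 0, 0, 0, 1],
    [0, 0.004, 0, 0, 0, 0, 1],
    [0, 0.006, 0, 0, 0, 0, 1],
    [0, 0.007, 0, 0, 0, 0, 1],
    [0, 0.007, 0, 0, 0, 0, 1]
  ]
}}

```text
time: 12.85
tool_pos: [0.5938, 0.1214, 0.0495]
tool_rot: [-1.571, -0.001, 0.0]
contact_force: [-2.4, -1.0, 3.4]
opening: 0.0272
```

>>> {"fn": "apply_moves", "kwargs": {
  "plan": [
    [0, 0, 0, 0, 0, 0, 0.3],
    [0, 0, 0, 0, 0, 0, 0.1],
    [0, 0, 0, 0, 0, 0, -0.2],
    [0, 0, 0, 0, 0, 0, -0.2],
    [0, 0, 0, 0, 0, 0, -0.2]
  ]
}}

```text
time: 13.48
tool_pos: [0.5935, 0.1214, 0.0487]
tool_rot: [-1.571, 0.0, 0.0]
contact_force: [-0.7, 0.5, 0.1]
opening: 0.055
```

>>> {"fn": "apply_moves", "kwargs": {
  "plan": [
    [0, -0.01, 0, 0, 0, 0, -0.2],
    [0, -0.04, 0, 0, 0, 0, -0.2],
    [0, -0.075, 0, 0, 0, 0, -0.2],
    [0, -0.1, 0, 0, 0, 0, -0.2],
    [-0.003, -0.11, -0.03, 0, 0, 0, -0.2]
  ]
}}

```text
time: 14.1
tool_pos: [0.5914, 0.0926, 0.1615]
tool_rot: [-1.57, -0.004, 0.003]
contact_force: [-0.6, -0.3, 0.1]
opening: 0.055
```

>>> {"fn": "apply_moves", "kwargs": {
  "plan": [
    [-0.002, 0, -0.05, 0, 0, 0, -0.2],
    [-0.006, 0, -0.1, 0, 0, 0, -0.2],
    [-0.01, 0, -0.15, 0, 0, 0, -0.2],
    [-0.01, 0, -0.182, 0, 0, 0, -0.2],
    [-0.01, 0, -0.182, 0, 0, 0, -0.2]
  ]
}}

```text
time: 14.72
tool_pos: [0.5806, -0.0929, 0.1594]
tool_rot: [-1.571, -0.001, -0.004]
contact_force: [1.4, 0.7, 0.9]
opening: 0.0548
```

```bash
python3 - <<'E'
from h import *
s=robot.observe();print(s["tool_pos"])
ims={n:cams.read_camera(n) for n in("top","side")}
report(ims)
cv2.imwrite("pics/s5.png",np.hstack([cv2.resize(ims["side"][120:350,150:330],(400,511)),cv2.resize(ims["top"][100:260,80:260],(390,511))]))
E
```

```text
[ 0.58056145 -0.0929193   0.15941691]
top red NEST 762 [149.5 148.5] [133 132  34  34] [0.6271 0.237 ]
top red cap  115 [415.7 166.7] [410 161  12  12] [ 0.5775 -0.3377]
top red NEST 546 [479.2 238.1] [468 215  23  46] [ 0.4294 -0.4865]
top red cap  125 [413.9 225.1] [408 219  13  13] [ 0.4563 -0.3308]
top yellow NEST 583 [199.8 162.7] [184 147  34  33] [0.5946 0.1224]
top green NEST 584 [133.8 194.9] [118 179  34  34] [0.5219 0.2697]
top blue cap  146 [19.  78.9] [12 73 15 13] [0.7718 0.5135]
top blue cap  36 [501.4 130.1] [500 116   4  28] [ 0.654  -0.5161]
top blue cap  17 [505.8 173.8] [505 167   3  13] [ 0.5624 -0.5209]
top blue NEST 787 [185.6 210.3] [169 194  34  34] [0.4877 0.1524]
side red cap  79 [334.8 114.5] [325 109  19  12] [ 0.2786 -0.5424]
side red cap  226 [289.7 135.7] [276 131  30  13] [ 0.4416 -0.3547]
side red cap  34 [245.4 138.5] [243 136   6   6] [ 0.5745 -0.3306]
side red NEST 796 [200.8 291.1] [179 277  43  30] [0.6267 0.2361]
side yellow cap  133 [224.2 224.6] [218 219  13  12] [0.5955 0.1034]
side yellow cap  257 [225.9 251.2] [208 239  36  23] [0.5844 0.1851]
side green cap  206 [260.9 278.3] [254 271  15  16] [0.5195 0.2529]
side green cap  464 [260.1 307.7] [239 290  43  32] [0.5197 0.3162]
side blue cap  37 [252.6 121.1] [252 110   2  21] [ 0.5579 -0.4747]
side blue cap  49 [237.9 155.3] [234 153   9   6] [ 0.5891 -0.216 ]
side blue cap  76 [238.1 178.5] [233 175  11   8] [ 0.58   -0.0867]
side blue NEST 595 [278.2 260.4] [260 249  37  24] [0.4868 0.1508]
side blue cap  24 [283.8 277.3] [276 275  17   5] [0.4811 0.2496]
side blue NEST 643 [ 61.7 356. ] [ 47 342  30  29] [0.8152 0.3725]
```

View pics/s5.png

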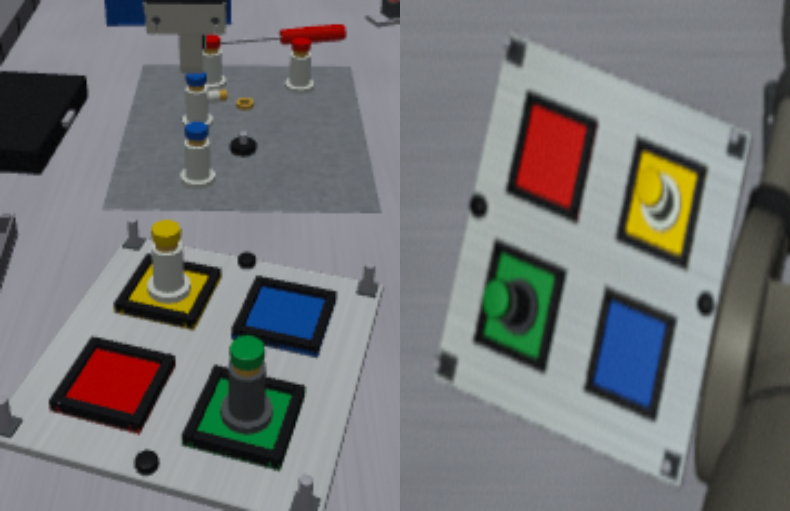

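Yellow stands well in its nest, and the gripper is now over the blue straight. Descending and gripping.

>>> {"fn": "apply_moves", "kwargs": {
  "plan": [
    [0, 0.02, 0, 0, 0, 0, -0.2],
    [0, 0.05, 0, 0, 0, 0, -0.2],
    [0, 0.08, 0, 0, 0, 0, -0.2],
    [0, 0.11, 0, 0, 0, 0, -0.2],
    [0, 0.126, 0, 0, 0, 0, -0.2]
  ]
}}

```text
time: 15.45
tool_pos: [0.58, -0.0889, 0.0315]
tool_rot: [-1.57, 0.002, 0.002]
contact_force: [-0.0, -0.4, 0.3]
opening: 0.0551
```

>>> {"fn": "apply_moves", "kwargs": {
  "plan": [
    [0, 0, 0, 0, 0, 0, -0.2],
    [0, 0, 0, 0, 0, 0, 1],
    [0, 0, 0, 0, 0, 0, 1],
    [0, 0, 0, 0, 0, 0, 1],
    [0, 0, 0, 0, 0, 0, 1]
  ]
}}

```text
time: 16.08
tool_pos: [0.5809, -0.0907, 0.0334]
tool_rot: [-1.571, -0.001, -0.0]
contact_force: [-0.5, 1.2, 3.7]
opening: 0.0276
```

>>> {"fn": "apply_moves", "kwargs": {
  "plan": [
    [0, 0, 0, 0, 0, 0, 1],
    [0, -0.01, 0, 0, 0, 0, 1],
    [0, -0.04, 0, 0, 0, 0, 1],
    [0, -0.08, 0, 0, 0, 0, 1],
    [0, -0.12, 0, 0, 0, 0, 1]
  ]
}}

```text
time: 16.7
tool_pos: [0.5802, -0.0906, 0.154]
tool_rot: [-1.571, 0.001, -0.0]
contact_force: [0.1, -0.6, -0.4]
opening: 0.0277
```

>>> {"fn": "apply_moves", "kwargs": {
  "plan": [
    [-0.016, 0, 0.04, 0, 0, 0, 1],
    [-0.036, 0, 0.095, 0, 0, 0, 1],
    [-0.056, 0, 0.15, 0, 0, 0, 1],
    [-0.08, 0, 0.205, 0, 0, 0, 1],
    [-0.093, 0, 0.2425, 0, 0, 0, 1]
  ]
}}

```text
time: 17.32
tool_pos: [0.4859, 0.1539, 0.153]
tool_rot: [-1.571, 0.001, 0.001]
contact_force: [1.0, 0.3, -0.6]
opening: 0.0277
```

>>> {"fn": "apply_moves", "kwargs": {
  "plan": [
    [0, 0.01, 0, 0, 0, 0, 1],
    [0, 0.035, 0, 0, 0, 0, 1],
    [0, 0.065, 0, 0, 0, 0, 1],
    [0, 0.09, 0, 0, 0, 0, 1],
    [0, 0.097, 0, 0, 0, 0, 1]
  ]
}}

```text
time: 17.95
tool_pos: [0.4868, 0.1508, 0.0542]
tool_rot: [-1.571, 0.003, -0.001]
contact_force: [-0.3, 0.7, -0.5]
opening: 0.0277
```

>>> {"fn": "apply_moves", "kwargs": {
  "plan": [
    [0, 0.002, 0, 0, 0, 0, 1],
    [0, 0.004, 0, 0, 0, 0, 1],
    [0, 0.006, 0, 0, 0, 0, 1],
    [0, 0.007, 0, 0, 0, 0, 1],
    [0, 0.007, 0, 0, 0, 0, 1]
  ]
}}

```text
time: 18.58
tool_pos: [0.4878, 0.152, 0.0494]
tool_rot: [-1.571, -0.001, 0.0]
contact_force: [-0.9, -1.3, 4.3]
opening: 0.0277
```

>>> {"fn": "apply_moves", "kwargs": {
  "plan": [
    [0, 0, 0, 0, 0, 0, 0.3],
    [0, 0, 0, 0, 0, 0, 0.1],
    [0, 0, 0, 0, 0, 0, -0.2],
    [0, 0, 0, 0, 0, 0, -0.2],
    [0, 0, 0, 0, 0, 0, -0.2]
  ]
}}

```text
time: 19.2
tool_pos: [0.4875, 0.1519, 0.0487]
tool_rot: [-1.571, 0.0, 0.0]
contact_force: [0.1, 0.5, -0.2]
opening: 0.0551
```

>>> {"fn": "apply_moves", "kwargs": {
  "plan": [
    [0, -0.01, 0, 0, 0, 0, -0.2],
    [0, -0.04, 0, 0, 0, 0, -0.2],
    [0, -0.075, 0, 0, 0, 0, -0.2],
    [0, -0.1, 0, 0, 0, 0, -0.2],
    [-0.003, -0.11, -0.03, 0, 0, 0, -0.2]
  ]
}}

```text
time: 19.82
tool_pos: [0.4855, 0.1228, 0.1612]
tool_rot: [-1.57, -0.004, 0.003]
contact_force: [-0.1, -0.4, -0.6]
opening: 0.0553
```

>>> {"fn": "apply_moves", "kwargs": {
  "plan": [
    [-0.002, 0, -0.05, 0, 0, 0, -0.2],
    [-0.005, 0, -0.1, 0, 0, 0, -0.2],
    [-0.008, 0, -0.15, 0, 0, 0, -0.2],
    [-0.011, 0, -0.2, 0, 0, 0, -0.2],
    [-0.015, 0, -0.25, 0, 0, 0, -0.2]
  ]
}}

```text
time: 20.45
tool_pos: [0.4694, -0.1298, 0.1595]
tool_rot: [-1.571, -0.001, 0.0]
contact_force: [0.3, -0.2, -0.3]
opening: 0.0552
```

>>> {"fn": "apply_moves", "kwargs": {
  "plan": [
    [-0.003, 0, -0.05, 0, 0, 0, -0.2],
    [-0.006, 0, -0.1, 0, 0, 0, -0.2],
    [-0.01, 0, -0.15, 0, 0, 0, -0.2],
    [-0.013, 0, -0.2015, 0, 0, 0, -0.2],
    [-0.013, 0, -0.2015, 0, 0, 0, -0.2]
  ]
}}

```text
time: 21.08
tool_pos: [0.456, -0.333, 0.1591]
tool_rot: [-1.572, -0.001, -0.004]
contact_force: [0.4, 0.5, 0.5]
opening: 0.055
```

```bash
python3 - <<'E'
from h import *
s=robot.observe();print(s["tool_pos"])
ims={n:cams.read_camera(n) for n in("top","side")}
cv2.imwrite("pics/s6.png",np.hstack([cv2.resize(ims["side"][90:350,150:330],(400,578)),cv2.resize(ims["top"][100:260,80:260],(390,578))]))
E
```

```text
[ 0.45599965 -0.33297536  0.15913133]
```

View pics/s6.png

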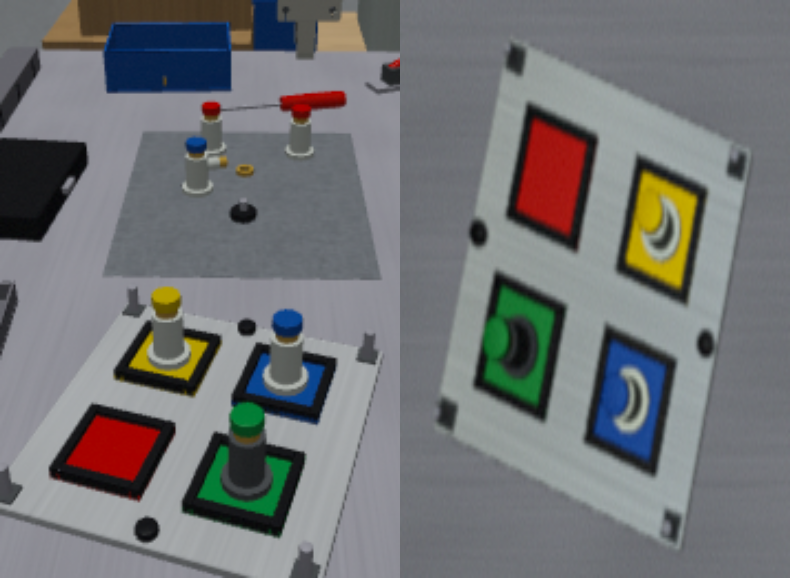

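Blue is in its nest, and the gripper is over the red straight with the screwdriver and elbow well clear. Picking it up.

>>> {"fn": "apply_moves", "kwargs": {
  "plan": [
    [0, 0.02, 0, 0, 0, 0, -0.2],
    [0, 0.05, 0, 0, 0, 0, -0.2],
    [0, 0.08, 0, 0, 0, 0, -0.2],
    [0, 0.11, 0, 0, 0, 0, -0.2],
    [0, 0.126, 0, 0, 0, 0, -0.2]
  ]
}}

```text
time: 21.8
tool_pos: [0.4564, -0.3277, 0.0317]
tool_rot: [-1.569, 0.001, 0.002]
contact_force: [0.1, -0.0, 0.4]
opening: 0.0554
```

>>> {"fn": "apply_moves", "kwargs": {
  "plan": [
    [0, 0, 0, 0, 0, 0, -0.2],
    [0, 0, 0, 0, 0, 0, 1],
    [0, 0, 0, 0, 0, 0, 1],
    [0, 0, 0, 0, 0, 0, 1],
    [0, 0, 0, 0, 0, 0, 1]
  ]
}}

```text
time: 22.42
tool_pos: [0.4568, -0.3298, 0.0333]
tool_rot: [-1.571, -0.001, -0.0]
contact_force: [0.3, 0.5, 4.0]
opening: 0.0275
```

>>> {"fn": "apply_moves", "kwargs": {
  "plan": [
    [0, 0, 0, 0, 0, 0, 1],
    [0, -0.01, 0, 0, 0, 0, 1],
    [0, -0.04, 0, 0, 0, 0, 1],
    [0, -0.09, 0, 0, 0, 0, 1],
    [0, -0.135, 0, 0, 0, 0, 1]
  ]
}}

```text
time: 23.05
tool_pos: [0.4564, -0.3295, 0.1695]
tool_rot: [-1.571, -0.0, 0.0]
contact_force: [-0.6, -0.1, -1.0]
opening: 0.0277
```

>>> {"fn": "apply_moves", "kwargs": {
  "plan": [
    [0.015, 0, 0.05, 0, 0, 0, 1],
    [0.033, 0, 0.11, 0, 0, 0, 1],
    [0.05, 0, 0.165, 0, 0, 0, 1],
    [0.068, 0, 0.225, 0, 0, 0, 1],
    [0.085, 0, 0.2825, 0, 0, 0, 1]
  ]
}}

```text
time: 23.68
tool_pos: [0.5418, -0.0452, 0.1681]
tool_rot: [-1.571, -0.0, -0.0]
contact_force: [1.1, -0.7, -0.7]
opening: 0.0277
```

>>> {"fn": "apply_moves", "kwargs": {
  "plan": [
    [0.018, 0, 0.058, 0, 0, 0, 1],
    [0.035, 0, 0.116, 0, 0, 0, 1],
    [0.053, 0, 0.174, 0, 0, 0, 1],
    [0.07, 0, 0.232, 0, 0, 0, 1],
    [0.0855, 0, 0.284, 0, 0, 0, 1]
  ]
}}

```text
time: 24.3
tool_pos: [0.6271, 0.2391, 0.168]
tool_rot: [-1.571, -0.0, 0.001]
contact_force: [0.1, -0.1, -0.4]
opening: 0.0274
```

>>> {"fn": "apply_moves", "kwargs": {
  "plan": [
    [0, 0.015, 0, 0, 0, 0, 1],
    [0, 0.045, 0, 0, 0, 0, 1],
    [0, 0.08, 0, 0, 0, 0, 1],
    [0, 0.105, 0, 0, 0, 0, 1],
    [0, 0.112, 0, 0, 0, 0, 1]
  ]
}}

```text
time: 24.92
tool_pos: [0.6256, 0.2354, 0.0536]
tool_rot: [-1.572, 0.004, -0.001]
contact_force: [0.2, 0.3, -0.6]
opening: 0.0276
```

>>> {"fn": "apply_moves", "kwargs": {
  "plan": [
    [0, 0.002, 0, 0, 0, 0, 1],
    [0, 0.004, 0, 0, 0, 0, 1],
    [0, 0.006, 0, 0, 0, 0, 1],
    [0, 0.007, 0, 0, 0, 0, 1],
    [0, 0.007, 0, 0, 0, 0, 1]
  ]
}}

```text
time: 25.55
tool_pos: [0.6273, 0.237, 0.0494]
tool_rot: [-1.571, -0.001, 0.0]
contact_force: [-0.9, -0.6, 1.8]
opening: 0.0278
```

>>> {"fn": "apply_moves", "kwargs": {
  "plan": [
    [0, 0, 0, 0, 0, 0, 0.3],
    [0, 0, 0, 0, 0, 0, 0.1],
    [0, 0, 0, 0, 0, 0, -0.2],
    [0, 0, 0, 0, 0, 0, -0.2],
    [0, 0, 0, 0, 0, 0, -0.2]
  ]
}}

```text
time: 26.18
tool_pos: [0.627, 0.2369, 0.0487]
tool_rot: [-1.571, 0.0, -0.0]
contact_force: [0.6, -0.2, -0.1]
opening: 0.055
```

>>> {"fn": "apply_moves", "kwargs": {
  "plan": [
    [0, -0.01, 0, 0, 0, 0, -0.2],
    [0, -0.04, 0, 0, 0, 0, -0.2],
    [0, -0.08, 0, 0, 0, 0, -0.2],
    [0, -0.12, 0, 0, 0, 0, -0.2],
    [-0.01, -0.16, -0.02, 0, 0, 0, -0.2]
  ]
}}

```text
time: 26.8
tool_pos: [0.6171, 0.2177, 0.2107]
tool_rot: [-1.57, -0.001, 0.002]
contact_force: [0.4, 0.9, -0.1]
opening: 0.0553
```

>>> {"fn": "apply_moves", "kwargs": {
  "plan": [
    [-0.03, 0, -0.05, 0, 0, 0, -0.2],
    [-0.05, 0, -0.1, 0, 0, 0, -0.2],
    [-0.07, 0, -0.15, 0, 0, 0, -0.2],
    [-0.1, 0, -0.2, 0, 0, 0, -0.2],
    [-0.13, 0, -0.23, 0, 0, 0, -0.2]
  ]
}}

```text
time: 27.42
tool_pos: [0.4861, -0.0151, 0.2096]
tool_rot: [-1.571, -0.001, -0.001]
contact_force: [-0.5, -0.5, 1.1]
opening: 0.055
```

>>> {"fn": "apply_moves", "kwargs": {
  "plan": [
    [0, 0, -0.03, 0, 0, 0, -0.2],
    [0, 0, -0.06, 0, 0, 0, -0.2],
    [0, 0, -0.07, 0, 0, 0, -0.2],
    [0, 0, -0.07, 0, 0, 0, -0.2],
    [0, 0, -0.07, 0, 0, 0, -0.2]
  ]
}}

```text
time: 28.05
tool_pos: [0.487, -0.0822, 0.2088]
tool_rot: [-1.57, -0.0, 0.001]
contact_force: [-0.5, 0.6, -0.0]
opening: 0.055
```

```bash
python3 - <<'E'
from h import *
s=robot.observe();print(s["tool_pos"],s["contact_force"])
ims={n:cams.read_camera(n) for n in("top","side")}
report(ims)
for c in HUE:  # caps in nests: z of cap centroid 0.082
    for n in ims:
        print(c,n,[onz(n,b[0],.082)[:2].round(3) for b in blobs(ims[n],c) if b[1]<260])
cv2.imwrite("pics/s7.png",np.hstack([cv2.resize(ims["side"][90:350,150:330],(400,578)),cv2.resize(ims["top"][100:260,80:260],(390,578))]))
E
```

```text
[ 0.48704522 -0.08219204  0.20879925] [-0.5433254   0.55492634 -0.04828049]
top red NEST 554 [148.7 148. ] [133 132  34  34] [0.628  0.2388]
top red cap  116 [415.6 166.6] [410 161  12  12] [ 0.5775 -0.3377]
top red NEST 545 [479.2 238. ] [468 215  23  46] [ 0.4295 -0.4865]
top yellow NEST 587 [199.7 162.7] [184 147  34  33] [0.5945 0.1225]
top green NEST 580 [133.7 194.9] [118 179  34  33] [0.5218 0.2698]
top blue cap  145 [18.8 78.9] [12 73 14 13] [0.7718 0.5138]
top blue cap  18 [501.5 131.5] [501 124   2  16] [ 0.6511 -0.5162]
top blue cap  17 [362.1 156.3] [359 155   7   4] [ 0.5995 -0.2276]
top blue NEST 582 [185.  210.2] [169 194  34  34] [0.4879 0.1538]
side red cap  79 [334.7 114.5] [325 109  19  12] [ 0.2787 -0.5421]
side red cap  180 [291.4 135. ] [276 131  30   9] [ 0.4364 -0.3601]
side red cap  44 [244.5 138.5] [241 136   8   6] [ 0.5771 -0.3305]
side red cap  179 [197.9 264.4] [191 258  15  14] [0.6301 0.2217]
side red cap  387 [201.5 293.8] [179 280  43  27] [0.6136 0.2903]
side yellow cap  133 [224.2 224.6] [218 219  13  12] [0.5955 0.1034]
side yellow cap  257 [225.9
[... 340 characters left out ...]
62.1] [260 249  37  24] [0.4893 0.2119]
side blue cap  25 [284.2 277.4] [276 275  17   6] [0.4806 0.2498]
side blue NEST 643 [ 61.7 356. ] [ 47 342  30  29] [0.8152 0.3725]
red top [array([ 0.575, -0.332])]
red side [array([-1.211, -2.279]), array([ 0.287, -0.498]), array([ 0.439, -0.322]), array([ 0.575, -0.293]), array([0.626, 0.239])]
yellow top []
yellow side [array([-1.014, -1.897]), array([0.593, 0.125]), array([0.582, 0.204])]
green top []
green side [array([0.519, 0.269])]
blue top [array([0.766, 0.503]), array([ 0.647, -0.507]), array([ 0.597, -0.224])]
blue side [array([ 0.592, -3.106]), array([ 0.235, -2.613]), array([ 0.587, -0.186]), array([0.487, 0.155]), array([0.482, 0.267])]
```

View pics/s7.png

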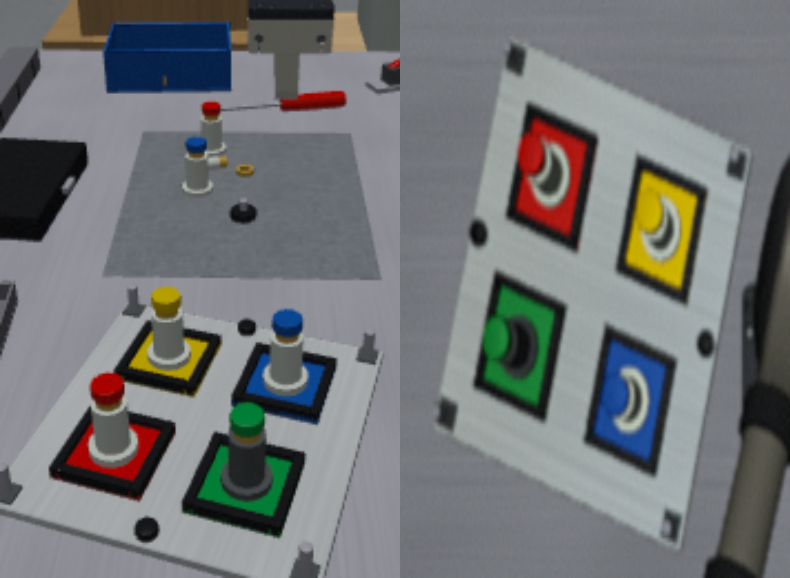

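All four pieces stand upright in their own nests, within about 4 mm of centre. The elbows show at the same pixels as at the start, and the arm is clear, so I'm handing in.

```bash
python3 -c "
from cell import robot
print(robot.hand_in())"
```

```text
the job is handed in; nothing more can be done
None
```

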